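# Pin the condiment rack's retaining bar shut

## Robot

A 6-joint arm with a two-finger parallel gripper is mounted at the origin on a cart in front of the work surface, level with it; the furniture and walls round the work are solid. World frame = base frame: x ahead of the robot, y to its left, z up, the work surface at z = 0. Lengths are in m, angles in rad, forces in N, time in s.
With the tool pointing down it reaches from about 0.325 to 0.775 m from the base axis. Payload 9.3 kg.
Tool frame: the origin (TCP) lies between the finger pads; the fingertips stand 25 mm ahead of it and the grasp point (between the pads) lies 6 mm ahead of it (env.tip_reach is the distance from the TCP to the fingertips, in m); z points along the fingers, y is the direction in which the jaws open and shut (so a half turn about z gives the same grasp; the last joint's range is limited). The gripper opens to 85 mm and grips with 20 to 120 N. Pads are 22 mm wide; open, the fingers measure 114 mm over their backs; the gripper's body (76 mm by 85 mm) begins 54 mm behind the grasp point. The pads swing forward as they close: fully open they stand 13 mm farther back than shut.
Start: joints at [1.063, 0.259, 0.021, 1.334, 0, 1.418], TCP at [0.191, 0.516, 0.256] pointing down, gripper open.
Joint ranges: [-3.04, 3.04], [-0.91, 1.82], [-1.04, 1.36], [-1.92, 1.95], [-1.52, 1.45], [-3.14, 3.14]. Speed limits (rad/s): [2.22, 2.22, 2.79, 3.14, 3.14, 3.14].

## Interface

Orientations are given as a 3x3 rotation matrix whose columns are the frame's x, y, z axes.
In Python, from cell import readout, viewer, close_job, env gives the robot as it stands.
- The arm moves only by the shell command python3 -m pendant 'ROWS'. ROWS is JSON, a list of rows, each a list of 5 numbers: the shift along the tool's x, y, z in cm, then the turn about the tool's z in rad, then the opening, from 0 (shut) to 1 (fully open). In form: [[dx, dy, dz, turn, gripper], ...]. A call has 1 to 8 rows; each row shifts and turns the commanded pose from where the row before left it, along the tool's axes as they then stand; what a row does not reach is not made up. A row lasts 1/8 s, in which the tool goes at most 62.5 mm and 10.7 degrees, less where a joint would pass 70% of its speed; a pose out of reach is approached as far as the arm can. A call with a gripper value outside its range is refused whole. The fingers move at their own pace and stop on an object; the grip force is fixed at half the most. Time passes only in rows, so rows that do not move let the fingers close. It gives the time, the measured TCP pose, the force and the opening at its end, in the units of the state.
- readout.get_obs(): the state, without advancing time (a new reading comes with each control period).
- viewer.snapshot(name): name is "scene" or "top" or "wrist"; returns a dict with "color" (400x640x3 uint8, blue, green, red), "depth" (400x640 float32, m along the optical axis (not along the pixel's ray), 0 where there is no reading), "intrinsics" (3x3 intrinsics, pixels), "D" ([k1, k2, p1, p2, k3] as OpenCV has them; the pictures are not rectified), "world_from_camera" (4x4, takes a point from camera to world coordinates); the wrist camera has in their place "tool_from_camera" (4x4, takes a point from camera to tool coordinates, whose origin is the TCP and whose axes are the flange's). Camera axes: x right, y down, z forward; pixel columns grow to the right and rows downward; lengths in m; the calibration is good to about 2 mm. A picture is of the moment at which its call begins: read the wrist's pose just before it.
- close_job(): hands the job in, once; it reports no verdict.
The state is a dict: "time_s": time; "qpos": joint angles; "dq": joint speeds; "effort": joint torques, N m; "ee_pos": TCP position; "orientation": TCP orientation; "force": force on the tool from outside, world axes, zero at the start; "moment": the same for the moment, N m; "finger_gap": finger opening in m.
Only numpy, scipy, OpenCV 4.12 (cv2) and the standard library are available. Lean on these libraries where they do the work, as an engineer would, in place of code of your own. Each camera call takes 0.05 s, during which the arm holds its last target. There are 200 camera calls.

## Task

The condiment rack is about to be carried out to the terrace: swing its brass retaining bar shut until it meets its stop, so that the ring on its end stands between the two steel knuckles with the holes in line. Then take the red-handled pin from its wooden stand and thread it down through all three, fully home with its collar on the upper knuckle, and let go. Do not knock over the jars in the rack.

Things in the scene. Friction and masses are not known exactly. Their poses are not given: they have to be found in the camera images.
- rack: Fixed low wooden condiment rack, base 125 (x) x 260 (y) x 10 mm high; origin under its middle on the worktop, z up, front faces its own -x. 35 mm in front of the origin are the bar's pivot post (y = -80 mm) and a steel fork of two knuckles (y = +80 mm), whose gap takes the bar's ring. Low rails behind and at the sides; jars stand behind the bar, about 25 mm clear of it when shut.
- fork_hole (a point): Centre of the top mouth of the fork's upper knuckle, 72 mm above the worktop; axes as the rack's. Two round knuckles, 32 mm outside, one vertical 16 mm hole: upper at 60 to 72 mm, lower at 30 to 42 mm above the worktop, joined by a column on the rack's +y side (top 72 mm). The base board lies 62 mm below this point.
- bar_hinge (a point): Point on the vertical axis about which the bar swings, 51 mm above the worktop. Axes as the rack's.
- bar (a joint): Angle of the brass retaining bar: 0 = shut against its stop, its ring in line with the fork's holes; grows to 1.2 rad at most as the ring end swings to the rack's front (-x), anticlockwise seen from above. Starts 0.4 to 0.75 rad open. The hinge drags (about 0.2 N m), so the bar stays where it is left; no spring.
- bar_grip (a point): Middle height of the bar's upright black handle, a round post of 14 mm diameter, 75 mm from the hinge axis, 85 mm above the worktop. The free post runs from 62 to 100 mm above the worktop; the bar's top is at 58 mm. Axes as the bar's, y along the bar from hinge to ring.
- bar_eye (a point): Centre of the ring on the bar's free end, at its top face (58 mm above the worktop); ring 32 mm outside, hole 16 mm, 14 mm thick, 160 mm from the hinge axis.
- pin: Loose steel pin, 108 mm long, about 80 g, standing upright in its stand at the start. Origin on its axis at the underside of its collar; z along the axis towards the handle. Collar 26 mm diameter, 4 mm thick; above it a round red handle 24 mm diameter, 46 mm long; below it a shank of 12 mm diameter, 58 mm long, whose last 12 mm taper to 5 mm.
- pin_grip (a point): Middle of the pin's red handle, 28 mm above the underside of the collar.
- pin_tip (a point): Lower end of the pin, 58 mm below the underside of the collar.
- pin_stand: Fixed round wooden stand, 64 mm high, 40 mm diameter with a 68 mm foot, with a 17 mm hole 59 mm deep in its top; the pin's collar rests on the top. Origin at the centre of its underside.
- sugar_jar: Glass jar with grey lid, 59 mm diameter, 95 mm high, loose, standing in the rack; origin at the centre of its underside, z up.
- cinnamon_jar: Glass spice jar with red cap, 44 mm diameter, 105 mm high, loose, standing in the rack; origin at the centre of its underside, z up.
- cocoa_shaker: Glass shaker with grey domed top, 44 mm diameter, 90 mm high, loose, standing in the rack; origin at the centre of its underside, z up.
Mind the look-alikes: they are no part of the job. Of the things like the pin, leave any that is blue; of the rest the smaller one is meant.

How it is judged:
By the outcome, as a careful person would: the job done as asked, in the order asked, and still so for the second after the job is handed in, with the robot touching nothing.
It also fails if it takes over 48 s, if anything falls off the work surface, if the arm or the gripper's body presses on something with over 40 N, if the wrist force passes 120 N, or if a joint passes its speed limit or range.

## Working session

There is one attempt and no reset: what is moved stays moved. The work goes in short steps, Python scripts to look and compute and a shell command to move; the robot and the scene stay as the last step left them, time stands still between calls to the robot, and variables do not carry over. Pictures are saved under pics/ and viewed, about 8 in all and at most 12, crops included, and the job is handed in when it is done.

```bash
mkdir -p pics; ls; cat > h.py <<'E'
import numpy as np, cv2
from cell import readout, viewer, close_job, env
def snap(n,save=True):
    o=readout.get_obs(); s=viewer.snapshot(n)
    if n=="wrist":
        T=np.eye(4);T[:3,:3]=np.array(o["orientation"]).reshape(3,3);T[:3,3]=o["ee_pos"]
        s["T"]=T@np.array(s["tool_from_camera"])
    else: s["T"]=np.array(s["world_from_camera"])
    if save: np.savez(f"{n}.npz",color=s["color"],depth=s["depth"],K=s["intrinsics"],D=s["D"],T=s["T"])
    return s
def cloud(s):
    K=np.array(s["intrinsics"] if "intrinsics" in s else s["K"],float);h,w=s["depth"].shape
    g=np.stack(np.meshgrid(np.arange(w),np.arange(h)),-1).reshape(-1,1,2).astype(np.float64)
    u=cv2.undistortPoints(g,K,np.array(s["D"],float)).reshape(h,w,2)
    z=s["depth"][...,None]
    P=np.concatenate([u*z,z],-1)@s["T"][:3,:3].T+s["T"][:3,3]
    P[s["depth"]==0]=np.nan
    return P
E
python3 - <<'E'
from h import *
for n in ("scene","top"):
    s=snap(n); cv2.imwrite(f"pics/{n}0.png",s["color"])
o=readout.get_obs();print(o)
E
```

```text
pics
{'time_s': 0.1, 'qpos': array([ 1.06339836e+00,  2.59131030e-01,  2.08360935e-02,  1.33372637e+00,
       -7.41527133e-06,  1.41818514e+00]), 'dq': array([ 5.19473441e-05, -9.39614258e-04,  1.80964989e-03, -1.22854408e-03,
        1.88314216e-03,  1.18205109e-03]), 'effort': array([ 4.82152784e-03, -5.56691873e+01,  3.45070016e+01,  1.15841272e-02,
       -1.85707804e-04,  1.34440930e-05]), 'ee_pos': array([0.19096227, 0.51553584, 0.25572865]), 'orientation': array([[-9.37720530e-01,  3.47390070e-01, -5.88740498e-04],
       [ 3.47390523e-01,  9.37719932e-01, -1.07424652e-03],
       [ 1.78891124e-04, -1.21186589e-03, -9.99999250e-01]]), 'force': array([0.97015494, 0.28989319, 0.33686396]), 'moment': array([ 0.01243274,  0.00269926, -0.02821307]), 'finger_gap': 0.08538633145602426}
```

View pics/scene0.png

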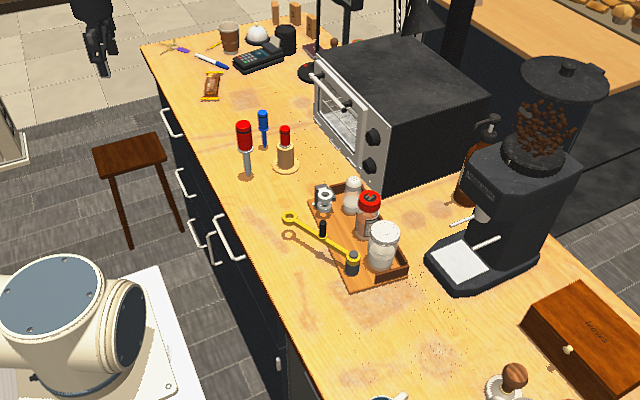

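View pics/top0.png

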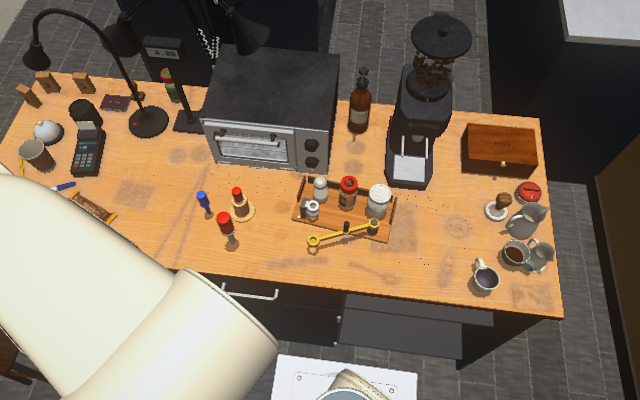

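The scene picture shows the red pin in its stand at (285,135), a larger red decoy at (244,135) and a blue one at (263,118). The fork is at (324,197), the bar's ring at (289,217), the black handle at (322,230) and the hinge post at (352,260). In the top picture the stand is at (240,205), the fork at (312,207), the ring at (313,241) and the hinge at (374,227). Next I'll measure these from depth.

```bash
python3 - <<'E'
from h import *
from scipy.optimize import minimize
for n,boxes in (("scene",dict(pin=(270,120,305,180),big=(230,115,258,182),blue=(255,105,272,150),rack=(280,170,415,295))),("top",dict(pin=(225,180,258,222),big=(213,207,240,250),blue=(193,188,215,215),rack=(288,170,400,252)))):
    s=dict(np.load(n+".npz"));P=cloud(s);hsv=cv2.cvtColor(s["color"],cv2.COLOR_BGR2HSV)
    H,S,V=[hsv[...,i].astype(int) for i in range(3)]
    print(n)
    def st(name,k,box,m,zlo,zhi):
        x0,y0,x1,y1=box;p=P[y0:y1,x0:x1][m[y0:y1,x0:x1]];p=p[(p[:,2]>zlo)&(p[:,2]<zhi)]
        if len(p):print(name,len(p),"med",np.median(p,0).round(4),"mid",((p.min(0)+p.max(0))/2).round(4),"min",p.min(0).round(3),"max",p.max(0).round(3))
        return p
    red=((H<8)|(H>172))&(S>150); blue=(H>100)&(H<130)&(S>120); yel=(H>20)&(H<35)&(S>150); alll=np.ones_like(red)
    st("pinred",0,boxes["pin"],red,.05,.2); st("pintop",0,boxes["pin"],red,.108,.2)
    st("standtop",0,boxes["pin"],~red,.055,.069)
    st("big",0,boxes["big"],red,.03,.3); st("blue",0,boxes["blue"],blue,.03,.3)
    b=st("bar",0,boxes["rack"],yel,.05,.064)
    c=b[:,:2].mean(0);u,sv,vt=np.linalg.svd(b[:,:2]-c);t=(b[:,:2]-c)@vt[0];print("bar dir",vt[0],"ends",c+vt[0]*t.min(),c+vt[0]*t.max(),"width",np.ptp((b[:,:2]-c)@vt[1]))
    st("handle/post blk",0,boxes["rack"],(V<60),.06,.11)
    x0,y0,x1,y1=boxes["rack"]
    if n=="top": st("fork top",0,(300,195,325,222),(S<70),.066,.077)
    else: st("fork top",0,(312,180,336,215),(S<70),.066,.077)
    s2=4;c=cv2.resize(s["color"][y0:y1,x0:x1],None,fx=5,fy=5,interpolation=cv2.INTER_CUBIC);cv2.imwrite(f"pics/{n}_c.png",c)
E
```

```text
scene
pinred 176 med [0.499  0.3069 0.0986] mid [0.5007 0.3125 0.0921] min [0.49  0.3   0.068] max [0.512 0.325 0.116]
pintop 60 med [0.5005 0.3125 0.1127] mid [0.5009 0.3137 0.112 ] min [0.49  0.303 0.108] max [0.512 0.325 0.116]
standtop 133 med [0.4961 0.3048 0.0625] mid [0.5003 0.3127 0.0622] min [0.481 0.294 0.055] max [0.52  0.332 0.069]
big 392 med [0.4034 0.308  0.1288] mid [0.4053 0.3183 0.1214] min [0.389 0.301 0.089] max [0.421 0.335 0.154]
blue 199 med [0.4802 0.3938 0.0824] mid [0.4819 0.3977 0.0704] min [0.47  0.387 0.031] max [0.493 0.408 0.11 ]
bar 414 med [0.4447 0.0461 0.0568] mid [0.4491 0.0396 0.0565] min [ 0.402 -0.049  0.05 ] max [0.496 0.128 0.063]
bar dir [ 0.39140638 -0.92021793] ends [0.41107335 0.12500277] [ 0.48507687 -0.04898358] width 0.03274362656335634
handle/post blk 463 med [0.6488 0.0996 0.0793] mid [0.5803 0.0512 0.083 ] min [ 0.445 -0.044  0.06 ] max [0.716 0.146 0.106]
fork top 185 med [0.5042 0.1307 0.0705] mid [0.5042 0.1318 0.0708] min [0.489 0.107 0.066] max [0.52  0.157 0.076]
top
pinred 152 med [0.4926 0.3123 0.1123] mid [0.4542 0.314  0.11
[... 264 characters left out ...]
19 0.333 0.069]
big 229 med [0.3985 0.3168 0.1492] mid [0.4055 0.3199 0.1248] min [0.389 0.303 0.094] max [0.422 0.336 0.156]
blue 58 med [0.4821 0.4008 0.1064] mid [0.4823 0.4    0.086 ] min [0.472 0.389 0.061] max [0.493 0.411 0.111]
bar 244 med [0.4427 0.0542 0.057 ] mid [0.4473 0.0383 0.0575] min [ 0.402 -0.048  0.051] max [0.493 0.124 0.064]
bar dir [-0.39167627  0.92010309] ends [ 0.48537807 -0.04750801] [0.41215241 0.12450945] width 0.029497198096102014
handle/post blk 25 med [0.4468 0.0352 0.0856] mid [0.4505 0.0347 0.0823] min [0.444 0.03  0.066] max [0.457 0.039 0.099]
fork top 143 med [0.5057 0.1316 0.0708] mid [0.5054 0.1322 0.0715] min [0.489 0.109 0.066] max [0.521 0.155 0.077]
```

View pics/top_c.png

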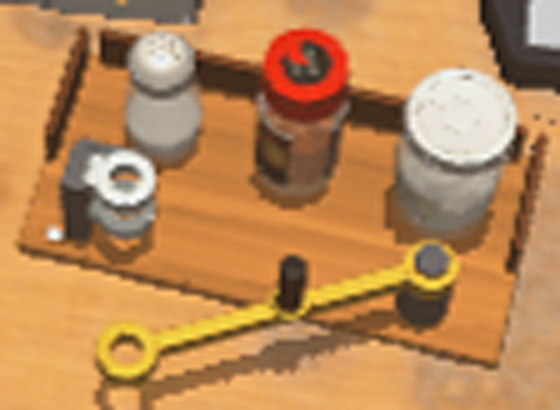

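The pin stands at about (0.5005, 0.313), the hinge is near (0.480, -0.037) and the bar is about 0.56 rad open. The fork is near (0.505, 0.122) and the rack yaw is about -0.155 rad. The top crop shows the fork hole at crop (128,180) and the handle at (292,280). I'll line the tool up with the rack and go over for a wrist look.

```bash
python3 -m pendant '[[0,0,0,-0.1,0.5],[0,0,0,-0.1,0],[-2.98,-4.37,0,0,0],[-2.98,-4.37,0,0,0],[-2.98,-4.37,0,0,0],[-2.98,-4.37,0,0,0],[-2.98,-4.37,0,0,0],[-2.98,-4.37,0,0,0]]' && python3 -m pendant '[[-2.98,-4.37,0,0,0],[-2.98,-4.37,0,0,0],[-2.98,-4.37,0,0,0],[-2.98,-4.37,0,0,0],[0,0,0,0,0],[0,0,0,0,0]]'; python3 - <<'E'
from h import *
s=snap("wrist");cv2.imwrite("pics/w1.png",s["color"]);print(s["T"].round(3));print(readout.get_obs()["orientation"],env.tip_reach)
E
```

```text
time_s: 1.1
ee_pos: [0.3276, 0.2275, 0.2562]
orientation: [[-0.988, 0.154, 0.0], [0.154, 0.988, -0.0], [-0.0, -0.0, -1.0]]
force: [1.2, 0.0, 0.5]
finger_gap: 0.0
time_s: 1.85
ee_pos: [0.4178, 0.038, 0.256]
orientation: [[-0.988, 0.155, -0.001], [0.155, 0.988, 0.0], [0.001, 0.0, -1.0]]
force: [0.1, 0.5, -0.8]
finger_gap: -0.0001
[[ 0.155  0.952  0.263  0.352]
 [ 0.988 -0.15  -0.04   0.048]
 [ 0.001  0.266 -0.964  0.372]
 [ 0.     0.     0.     1.   ]]
[[-9.88085290e-01  1.53905984e-01 -6.38668280e-04]
 [ 1.53905832e-01  9.88085480e-01  2.81490516e-04]
 [ 6.74381929e-04  1.79841866e-04 -9.99999756e-01]] 0.025
```

View pics/w1.png

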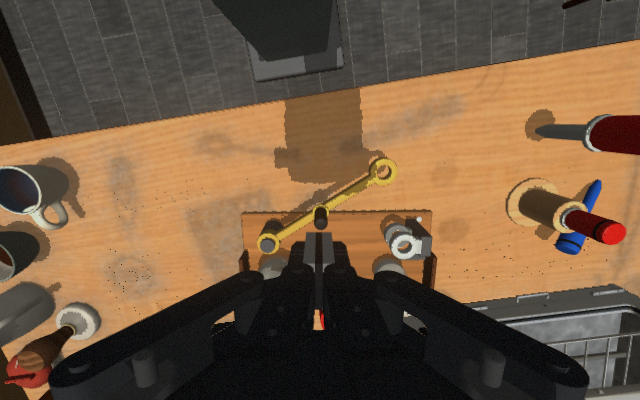

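The wrist picture shows the fork hole at (402,245), the ring at (382,171), the hinge cap at (268,243) and the handle top at (321,210). The rack's front edge runs almost level along row 211, so the yaw agrees. Next I'll refine these.

```bash
python3 - <<'E'
from h import *
s=dict(np.load("wrist.npz"));
def ray(p,z):
    u=cv2.undistortPoints(np.array([[p]],float),s["K"],s["D"])[0,0];d=s["T"][:3,:3]@[u[0],u[1],1];o=s["T"][:3,3];return (o+d*(z-o[2])/d[2])[:2]
P=cloud(s);hsv=cv2.cvtColor(s["color"],cv2.COLOR_BGR2HSV)
Z=P[...,2]
def circ(mask,name,z):
    pts=np.argwhere(mask)[:,::-1]
    (c,r)=cv2.minEnclosingCircle(pts.astype(np.float32));print(name,len(pts),c,r,ray(c,z).round(4))
m=np.zeros(Z.shape,bool);m[155:188,368:400]=1
y=(hsv[...,0]>18)&(hsv[...,0]<36)&(hsv[...,1]>120)&(Z>.045)&m
print("eye ring px"); g=np.argwhere(y)[:,::-1]; print(g.min(0),g.max(0), ray((384,171.5),.058))
print("fork depth z",np.nanmedian(Z[236:255,392:412]))
f=np.zeros(Z.shape,bool);f[228:262,385:424]=1
v=hsv[...,2].astype(int)
for r in range(230,262): print(r,''.join('%4d'%a for a in v[r,384:428:1]))
for nm,p,z in (("fork",(402,245.5),.072),("eye",(383,171.5),.058),("hinge",(268,243),np.nanmedian(Z[240:246,265:270])),("handle",(321,210),.1)):print(nm,ray(p,z).round(4),z)
E
```

```text
eye ring px
[368 158] [397 185] [0.41857752 0.1118242 ]
fork depth z 0.07006494574948363
230   83  67  71  87 125 133 135 132 128 131 126 127 133 185 177 127 123 126 120 123 127 126 129 129 110 107 106 104  61  46  45  48  50  50  52  52  54  53  48  48  51  51 129 170
231   69  70  78 105 132 133 132 129 128 141 122 126 125 109 106 121 105 118  96  89 107 109 118 123 113 122 126 121  61  48  51  49  49  50  48  50  51  49  51  48  52  53  50 125
232   68  72  85 124 132 131 132 127 127 161 107 105 100  86  79  74  78  76  74  76  77  75  74  86  83 103 121 118  61  46  48  50  48  48  50  49  52  50  47  51  54  48  50  51
233   65  78 105 130 131 132 131 125 116 108 105  78  75  73  75  78  78  78  78  78  81  85  77  79  78  76 101 111  57  45  50  47  48  48  49  51  52  51  48  50  53  51  53  51
234   68  88 119 130 129 131 130 131 108 100  82  70  72  77  75  79  78  85 107 109 124 140 124 121 105  91  79  89  51  45  49  48  46  46  48  50  52  50  50  53  51  51  50  48
235   62  88 129 129 130 129 131 143  92  78  73  70  75  77  86 111 135 143 180 180 202 218 201 197 172 1
[... 4204 characters left out ...]
6  93  98  97  95  98  60  47  41
259   95  94  94  93  90  93  96  93  93  95  96  97 100  75  90  93  96 124 127 146 144 126 106 110 110 108 109 108 106 112 107 108 109 108 107 119 116 118 117 117  90  49  42  44
260   88  87  84  86  82  82  89  82  93  95  97  96  98 103  97  97 100 149 150 151 149 152 149 148 149 150 147 150 148 151 149 149 148 147 143 171 173 173 172 160  63  46  40  41
261   83  84  87  85  82  86  84  86  84  81  87  94  97  99 105 105 107 162 169 170 173 171 173 172 171 170 169 170 171 169 168 170 168 169 169 169 172 171 170 106  56  38  42  39
fork [0.5044 0.1212] 0.072
eye [0.4184 0.1107] 0.058
hinge [ 0.4809 -0.0321] 0.06379018450349835
handle [0.4389 0.0371] 0.1
```

```bash
python3 -m pendant '[[0,0,4,0,0],[0,0,4,0,0],[0,0,4,0,0],[0,0,3.6,0,0],[0,0,0,0,0]]' && python3 -m pendant '[[-0.8,0.1,0,0,0],[-0.8,0.2,0,0,0],[-0.8,0.2,0,0,0],[-0.8,0.2,0,0,0],[-0.8,0.2,0,0,0],[-0.8,0.2,0,0,0],[-0.3,0.1,0,0,0]]' && python3 -m pendant '[[-0.2,0,0,0,0],[0,0,0,0,0]]'
```

```text
time_s: 2.52
ee_pos: [0.4162, 0.0394, 0.0989]
orientation: [[-0.988, 0.152, -0.004], [0.152, 0.988, 0.001], [0.004, -0.0, -1.0]]
force: [0.9, -0.6, 0.8]
finger_gap: 0.0
time_s: 3.4
ee_pos: [0.4709, 0.0423, 0.1007]
orientation: [[-0.988, 0.154, 0.0], [0.154, 0.988, 0.0], [-0.0, 0.0, -1.0]]
force: [-2.8, 1.1, 2.3]
finger_gap: -0.0002
time_s: 3.65
ee_pos: [0.4727, 0.0416, 0.1005]
orientation: [[-0.988, 0.154, 0.001], [0.154, 0.988, -0.0], [-0.001, -0.0, -1.0]]
force: [-0.8, -0.0, -0.7]
finger_gap: -0.0003
```

```bash
for i in 1 2 3; do python3 -m pendant '[[-0.15,0,0,0,0],[0,0,0,0,0]]' | grep -E "pos|force"; done
```

```text
ee_pos: [0.4739, 0.0414, 0.1004]
force: [-1.8, 1.8, 0.6]
ee_pos: [0.4754, 0.0412, 0.1003]
force: [-1.8, 1.1, 1.2]
ee_pos: [0.4763, 0.0411, 0.1002]
force: [-4.2, 2.6, 2.9]
```

```bash
for i in 1 2 3; do python3 -m pendant '[[-0.15,0,0,0,0],[0,0,0,0,0]]' | grep -E "pos|force"; done
```

```text
ee_pos: [0.4765, 0.0411, 0.1]
force: [-11.3, 3.6, 7.3]
ee_pos: [0.4766, 0.0411, 0.0999]
force: [-16.8, 4.0, 12.3]
ee_pos: [0.4767, 0.0411, 0.0999]
force: [-23.1, 4.1, 17.2]
```

The force climbed to 23 N with no further motion, so the bar is on its stop. I'll back off, rise and check.

```bash
python3 -m pendant '[[1.5,0,0,0,0],[2.5,0,0,0,0],[2,3,-4,0,0],[1,3,-4,0,0.6],[0,2,-4,0,0.6],[0,0,-3,0,0.6],[0,0,0,0,0.6],[0,0,0,0,0.6]]'; python3 - <<'E'
from h import *
s=snap("wrist");cv2.imwrite("pics/w2.png",cv2.resize(s["color"][150:300,200:420],None,fx=3.6,fy=3.6,interpolation=cv2.INTER_CUBIC))
E
```

```text
time_s: 6.15
ee_pos: [0.4243, 0.13, 0.2497]
orientation: [[-0.988, 0.154, -0.0], [0.154, 0.988, -0.0], [0.0, -0.0, -1.0]]
force: [1.0, -0.4, 0.0]
finger_gap: 0.0512
```

View pics/w2.png

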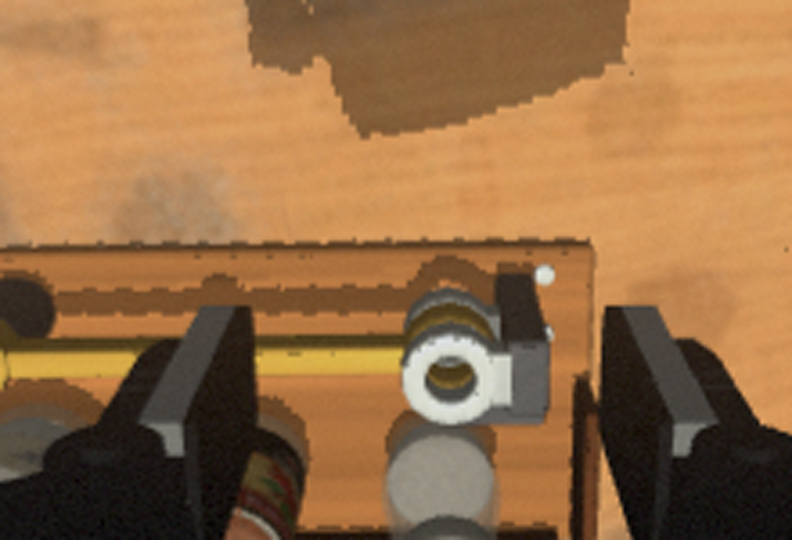

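The ring now sits between the knuckles with brass visible inside the hole. The hole centre is at crop (452,379), which is full picture (325.4,255.2). The jars are upright. Next I'll work out the fork and pin positions.

```bash
python3 - <<'E'
from h import *
def ray(s,p,z):
    u=cv2.undistortPoints(np.array([[p]],float),s["K"],s["D"])[0,0];d=s["T"][:3,:3]@[u[0],u[1],1];o=s["T"][:3,3];return (o+d*(z-o[2])/d[2])[:2].round(4)
w=dict(np.load("wrist.npz"));t=dict(np.load("top.npz"));sc=dict(np.load("scene.npz"))
print("fork wrist",ray(w,(325.4,255.2),.072),"top",ray(t,(288+127/5,170+181/5),.072))
# refine by fitting disc: bright low-sat pixels at fork top
for n,s,box in (("w",w,(305,235,337,270)),("t",t,(303,196,322,216)),("s",sc,(312,180,336,215))):
    P=cloud(s);hsv=cv2.cvtColor(s["color"],cv2.COLOR_BGR2HSV);x0,y0,x1,y1=box
    m=(hsv[...,1]<60)&(hsv[...,2]>150);m&=abs(P[...,2]-.0715)<.006
    k=np.argwhere(m[y0:y1,x0:x1])[:,::-1]+[x0,y0]
    q=np.array([ray(s,tuple(a),.072) for a in k])
    # best 16mm-outer/8mm-inner annulus
    best=max(((np.sum((r<.0162)&(r>.0078))-2*np.sum(r<.0075)-np.sum((r>.0165)&(r<.02)),cx,cy) for cx in np.arange(.498,.514,.0005) for cy in np.arange(.114,.132,.0005) for r in [np.hypot(q[:,0]-cx,q[:,1]-cy)]))
    print(n,len(q),best)
# pin red top disc
for n,s,box in (("t",t,(225,180,258,206)),("s",sc,(270,120,305,180))):
    P=cloud(s);hsv=cv2.cvtColor(s["color"],cv2.COLOR_BGR2HSV);x0,y0,x1,y1=box
    m=((hsv[...,0]<8)|(hsv[...,0]>172))&(hsv[...,1]>120)
    p=P[y0:y1,x0:x1][m[y0:y1,x0:x1]];p=p[(p[:,2]>.111)&(p[:,2]<.12)&(p[:,0]>.47)];print(n,len(p),((p.min(0)+p.max(0))/2).round(4),p.mean(0).round(4))
o=readout.get_obs();R=np.array(o["orientation"]);print((R.T@(np.array([.5008,.3135,.17])-o["ee_pos"])*100).round(2))
E
```

```text
fork wrist [0.5064 0.1248] top [0.5021 0.121 ]
w 346 (np.int64(346), np.float64(0.5065), np.float64(0.12450000000000001))
t 89 (np.int64(73), np.float64(0.505), np.float64(0.12450000000000001))
s 116 (np.int64(89), np.float64(0.5045), np.float64(0.12200000000000001))
t 50 [0.5013 0.3141 0.1147] [0.5005 0.3151 0.1134]
s 47 [0.501  0.3143 0.1136] [0.5007 0.314  0.1131]
[-4.74 19.33  7.92]
```

```bash
python3 -m pendant '[[-1,4.5,0,0,0.6],[-1.2,5,0,0,0.6],[-1.3,5,0,0,0.6],[-1.25,4.9,0,0,0.6],[0,0,0,0,0.6],[0,0,0,0,0.6]]'; python3 - <<'E'
from h import *
s=snap("wrist");P=cloud(s);hsv=cv2.cvtColor(s["color"],cv2.COLOR_BGR2HSV)
m=((hsv[...,0]<8)|(hsv[...,0]>172))&(hsv[...,1]>120)&(abs(P[...,0]-.5)<.04)&(abs(P[...,1]-.314)<.04)
p=P[m];p=p[p[:,2]>.108];print(len(p),((p.min(0)+p.max(0))/2).round(4),p.mean(0).round(4),p.min(0).round(3),p.max(0).round(3))
cv2.imwrite("pics/w3.png",s["color"])
E
```

```text
time_s: 6.95
ee_pos: [0.5009, 0.3141, 0.249]
orientation: [[-0.988, 0.154, -0.002], [0.154, 0.988, -0.001], [0.002, -0.002, -1.0]]
force: [0.3, -1.0, -0.1]
finger_gap: 0.0513
587 [0.4974 0.3152 0.2165] [0.5001 0.3154 0.1486] [0.48  0.278 0.108] [0.514 0.352 0.325]
```

View pics/w3.png

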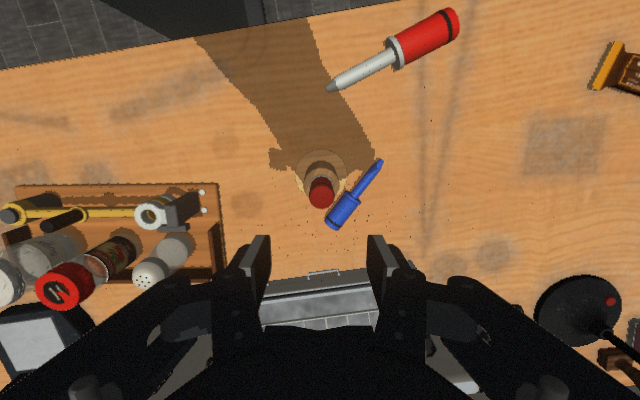

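The red pin is at (321,190), centred between the jaws (columns 270 to 370). The blue one at (355,195) looks closer than I had measured, so I'll check positions by depth.

```bash
python3 - <<'E'
from h import *
s=dict(np.load("wrist.npz"));P=cloud(s);hsv=cv2.cvtColor(s["color"],cv2.COLOR_BGR2HSV)
for u,v in ((321,193),(321,183),(321,203),(340,215),(358,192),(378,163),(450,20),(330,87),(300,190)): print(u,v,P[v,u].round(3))
m=((hsv[...,0]<8)|(hsv[...,0]>172))&(hsv[...,1]>120);m[:,:305]=0;m[:,337:]=0;m[:170]=0;m[215:]=0
p=P[m&(P[...,2]>.109)];print(len(p),((p.min(0)+p.max(0))/2).round(4),np.median(p,0).round(4))
t=snap("top");cv2.imwrite("pics/top1.png",cv2.resize(t["color"][150:270,180:340],None,fx=5,fy=5,interpolation=cv2.INTER_CUBIC))
E
```

```text
321 193 [0.499 0.316 0.113]
321 183 [0.492 0.317 0.105]
321 203 [0.509 0.315 0.114]
340 215 [0.554 0.333 0.023]
358 192 [0.53  0.36  0.017]
378 163 [0.497 0.388 0.015]
450 20 [0.358 0.473 0.033]
330 87 [0.402 0.342 0.024]
300 190 [0.519 0.286 0.002]
464 [0.5028 0.3158 0.1119] [0.5024 0.3161 0.1126]
```

View pics/top1.png

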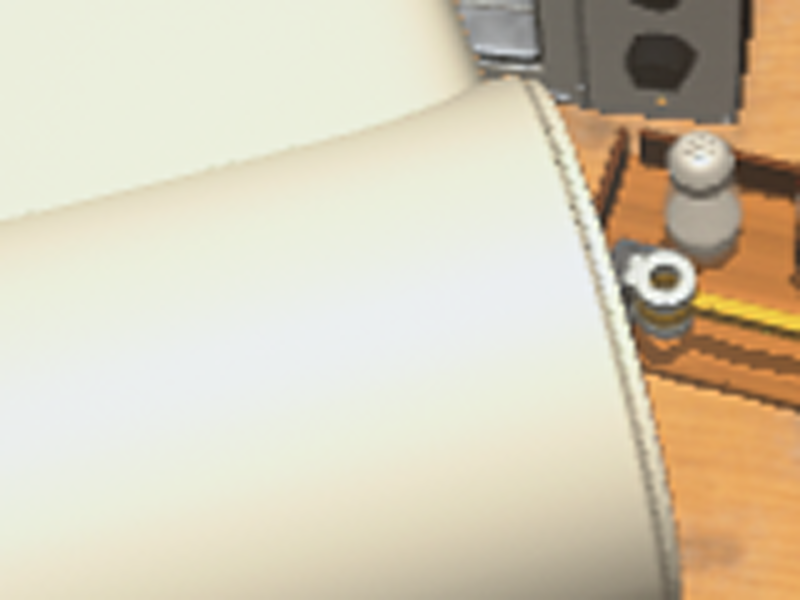

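The two look-alikes toppled onto the worktop on their own: they were already down in the first wrist view, before any contact. They lie at about z 0.02, below the fingers' path. The top crop shows the fork closed over the ring. Now I'll grasp the pin.

```bash
python3 -m pendant '[[0,0.1,4,0,0.6],[0,0,4,0,0.6],[0,0,4,0,0.6],[0,0,2.9,0,0.6],[0,0,0,0,0.6],[0,0,0,0,0],[0,0,0,0,0],[0,0,0,0,0]]' && python3 -m pendant '[[0,0,0,0,0],[0,0,0,0,0]]'
```

```text
time_s: 8.05
ee_pos: [0.5022, 0.3156, 0.1032]
orientation: [[-0.988, 0.154, 0.003], [0.154, 0.988, 0.001], [-0.003, 0.001, -1.0]]
force: [-0.5, -1.5, 7.8]
finger_gap: 0.0225
time_s: 8.3
ee_pos: [0.5022, 0.3156, 0.1032]
orientation: [[-0.988, 0.154, 0.003], [0.154, 0.988, 0.001], [-0.003, 0.001, -1.0]]
force: [-0.8, -1.7, 7.5]
finger_gap: 0.0223
```

```bash
python3 -m pendant '[[0,0,-1,0,0],[0,0,-2,0,0],[0,0,-3,0,0],[0,0,-4,0,0],[0,0,-1,0,0],[0,0,0,0,0]]'; python3 - <<'E'
from h import *
s=snap("scene");cv2.imwrite("pics/s2.png",cv2.resize(s["color"][60:230,200:400],None,fx=4,fy=3.5,interpolation=cv2.INTER_CUBIC))
s=snap("wrist")
o=readout.get_obs();R=np.array(o["orientation"]);print(o["finger_gap"],(R.T@(np.array([.506,.1245,.211])-o["ee_pos"])*100).round(2))
E
```

```text
time_s: 9.05
ee_pos: [0.5015, 0.3156, 0.2119]
orientation: [[-0.988, 0.154, 0.001], [0.154, 0.988, 0.001], [-0.001, 0.001, -1.0]]
force: [-0.4, 0.0, -1.4]
finger_gap: 0.0227
0.022448263844597117 [ -3.44 -18.77  -0.07]
```

View pics/s2.png

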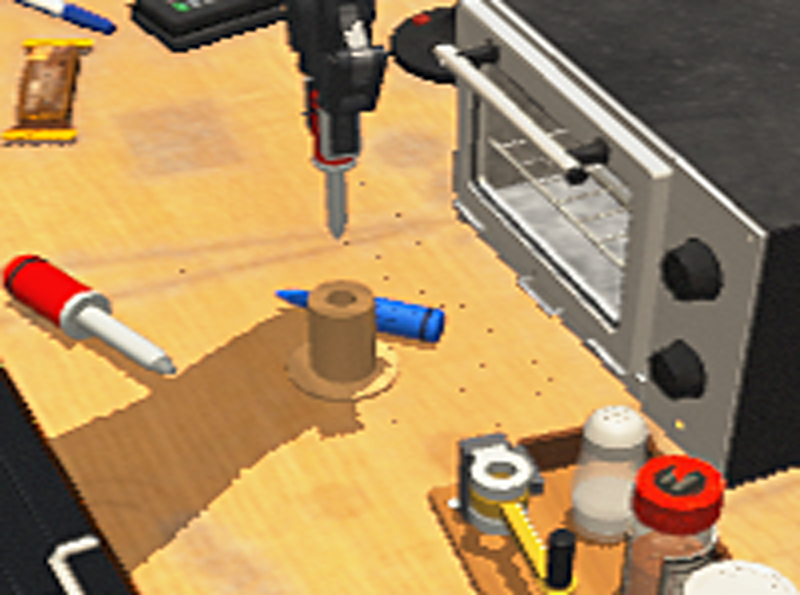

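The pin is held upright, with its tip at crop (337,238) and the stand empty. Next I'll carry it over the fork and compare tip and hole in the same picture.

```bash
python3 -m pendant '[[-0.5,-2.8,0,0,0],[-0.8,-4,0,0,0],[-0.8,-4.4,0,0,0],[-0.8,-4.4,0,0,0],[-0.54,-3.1,0,0,0],[0,0,0,0,0],[0,0,0,0,0]]'; python3 - <<'E'
from h import *
s=snap("scene");c=cv2.resize(s["color"][120:220,280:360],None,fx=5,fy=5,interpolation=cv2.INTER_CUBIC)
w=snap("wrist");d=cv2.resize(w["color"][170:290,270:370],None,fx=4,fy=500/120,interpolation=cv2.INTER_CUBIC)
cv2.imwrite("pics/s3.png",np.hstack([c,d]))
print(readout.get_obs()["ee_pos"])
E
```

```text
time_s: 10.02
ee_pos: [0.5063, 0.1257, 0.2105]
orientation: [[-0.988, 0.155, -0.001], [0.155, 0.988, 0.0], [0.001, -0.0, -1.0]]
force: [0.4, -0.0, -1.3]
finger_gap: 0.0226
[0.5063604  0.12619545 0.210767  ]
```

View pics/s3.png

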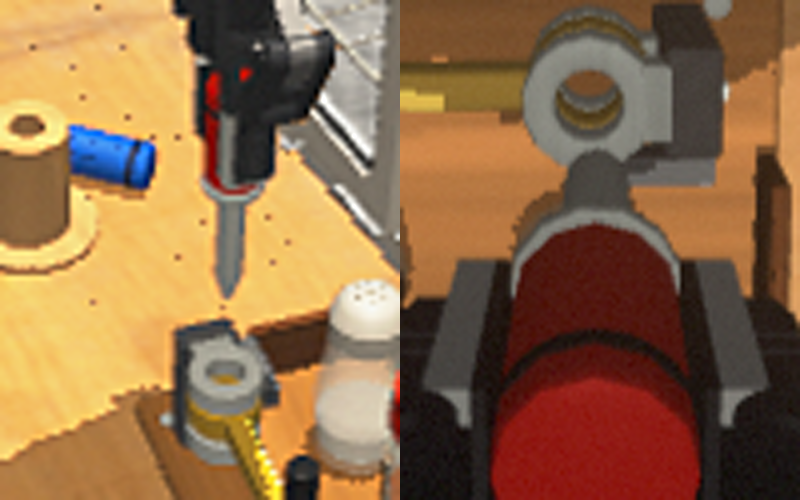

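Scene half: tip at (325.6,179.6), hole at (325,194.4). Wrist half: tip at (319.3,206), hole at (317.3,193.5). The pin is straight in the jaws.

```bash
python3 - <<'E'
from h import *
def ray(s,p,z):
    u=cv2.undistortPoints(np.array([[p]],float),s["K"],s["D"])[0,0];d=s["T"][:3,:3]@[u[0],u[1],1];o=s["T"][:3,3];return (o+d*(z-o[2])/d[2])[:2]
A=np.array([[.988,-.154],[.154,.988]])
for n,t,h in (("scene",(325.6,179.4),(325,194.4)),("wrist",(319.3,205.5),(317.3,193.5))):
    s=dict(np.load(n+".npz"))
    a,b=ray(s,t,.1135),ray(s,h,.072);print(n,"tip",a.round(4),"hole",b.round(4),"rackxy of hole-tip mm",(A@(b-a)*1e3).round(1), "z sens mm/mm",((ray(s,t,.1145)-a)*1e3).round(2))
    P=cloud(s)
    hsv=cv2.cvtColor(s["color"],cv2.COLOR_BGR2HSV)
    if n=="scene":
        q=P[162:176,320:334].reshape(-1,3);q=q[(abs(q[:,0]-.506)<.03)&(abs(q[:,1]-.125)<.03)&(q[:,2]>.11)]
        print(len(q),((q.min(0)+q.max(0))/2).round(4),q.min(0).round(4),q.max(0).round(4))
        C=s["T"][:3,3];print("cam",C)
        for v in (165,169,173):
            r=P[v,318:334];print(v,[tuple(x.round(3)) for x in r if x[2]>.1])
E
```

```text
scene tip [0.5048 0.1215] hole [0.5044 0.1205] rackxy of hole-tip mm [-0.3 -1.1] z sens mm/mm [-0.53 -0.93]
81 [0.5044 0.1218 0.1428] [0.4982 0.117  0.1244] [0.5106 0.1265 0.1613]
cam [ 0.14429167 -0.51309546  0.79225048]
165 [(np.float64(0.5), np.float64(0.126), np.float64(0.15)), (np.float64(0.5), np.float64(0.121), np.float64(0.154)), (np.float64(0.502), np.float64(0.121), np.float64(0.154)), (np.float64(0.504), np.float64(0.122), np.float64(0.152)), (np.float64(0.506), np.float64(0.121), np.float64(0.152)), (np.float64(0.508), np.float64(0.121), np.float64(0.151))]
169 [(np.float64(0.499), np.float64(0.123), np.float64(0.143)), (np.float64(0.5), np.float64(0.121), np.float64(0.144)), (np.float64(0.502), np.float64(0.12), np.float64(0.144)), (np.float64(0.504), np.float64(0.12), np.float64(0.144)), (np.float64(0.505), np.float64(0.118), np.float64(0.145)), (np.float64(0.507), np.float64(0.118), np.float64(0.143))]
173 [(np.float64(0.498), np.float64(0.121), np.float64(0.134)), (np.float64(0.501), np.float64(0.122), np.float64(0.132)), (np.float64(0.502), np.float64(0.12), np.float64(0.134)), (np.float64(0.505), np.float64(0.121), np.float64(0.132)), (np.float64(0.505), np.float64(0.118), np.float64(0.134)), (np.float64(0.511), np.float64(0.123), np.float64(0.127))]
wrist tip [0.5048 0.1266] hole [0.5055 0.1248] rackxy of hole-tip mm [ 1.  -1.7] z sens mm/mm [-0.3   0.04]
```

```bash
python3 -m pendant '[[-0.03,-0.13,0,0,0],[0,0,1.5,0,0],[0,0,1.5,0,0],[0,0,0.7,0,0],[0,0,0.7,0,0],[0,0,0.5,0,0],[0,0,0.5,0,0],[0,0,0,0,0]]'
```

```text
time_s: 11.12
ee_pos: [0.5066, 0.1241, 0.157]
orientation: [[-0.988, 0.154, -0.0], [0.154, 0.988, -0.0], [0.0, -0.0, -1.0]]
force: [-0.1, 0.0, -0.9]
finger_gap: 0.0224
```

Free so far, with the tip inside the upper knuckle.

```bash
python3 -m pendant '[[0,0,0.5,0,0],[0,0,0.5,0,0],[0,0,0.4,0,0],[0,0,0,0,0]]' && python3 -m pendant '[[0,0,0.5,0,0],[0,0,0.5,0,0],[0,0,0.5,0,0],[0,0,0,0,0]]'
```

```text
time_s: 11.62
ee_pos: [0.5065, 0.1241, 0.1429]
orientation: [[-0.988, 0.154, -0.001], [0.154, 0.988, -0.0], [0.001, -0.0, -1.0]]
force: [0.6, 0.4, 0.4]
finger_gap: 0.0227
time_s: 12.12
ee_pos: [0.5064, 0.1241, 0.1278]
orientation: [[-0.988, 0.154, -0.001], [0.154, 0.988, -0.0], [0.001, -0.0, -1.0]]
force: [-0.0, 0.5, -1.3]
finger_gap: 0.0229
```

Tip is at about 0.031, below the ring and into the lower knuckle, still with no force. About 16 mm to go.

```bash
python3 -m pendant '[[0,0,0.5,0,0],[0,0,0.5,0,0],[0,0,0.4,0,0],[0,0,0,0,0]]' && python3 -m pendant '[[0,0,0.15,0,0],[0,0,0,0,0]]' && python3 -m pendant '[[0,0,0.15,0,0],[0,0,0,0,0]]'
```

```text
time_s: 12.62
ee_pos: [0.5064, 0.1241, 0.1139]
orientation: [[-0.988, 0.154, -0.001], [0.154, 0.988, -0.0], [0.001, -0.0, -1.0]]
force: [-0.0, 0.2, -1.1]
finger_gap: 0.0226
time_s: 12.88
ee_pos: [0.5067, 0.1241, 0.1128]
orientation: [[-0.988, 0.154, 0.0], [0.154, 0.988, 0.0], [-0.0, 0.0, -1.0]]
force: [0.4, -0.6, -0.6]
finger_gap: 0.0227
time_s: 13.12
ee_pos: [0.5067, 0.1241, 0.1113]
orientation: [[-0.988, 0.154, 0.0], [0.154, 0.988, -0.0], [-0.0, -0.0, -1.0]]
force: [-0.7, 0.5, -0.5]
finger_gap: 0.0229
```

```bash
for i in 1 2; do python3 -m pendant '[[0,0,0.1,0,0],[0,0,0,0,0]]' | grep -E "pos|force"; done
```

```text
ee_pos: [0.5067, 0.1241, 0.1112]
force: [-2.6, 0.3, 9.3]
ee_pos: [0.5067, 0.1241, 0.1111]
force: [-7.0, -0.9, 19.1]
```

The collar is seated at TCP z 0.111 as predicted. I'll ease off, release and rise straight up.

```bash
python3 -m pendant '[[0,0,-0.2,0,0],[0,0,0,0,0.55],[0,0,0,0,0.55],[0,0,0,0,0.55],[0,0,-1,0,0.55],[0,0,-3,0,0.55],[0,0,-4,0,0.55],[0,0,-4,0,0.55]]' && python3 -m pendant '[[3,4,-2,0,0.55],[4,5,0,0,0.55],[3,5,0,0,0.55],[0,5,0,0,0.55],[0,0,0,0,0.55]]'; python3 - <<'E'
from h import *
s=snap("scene");cv2.imwrite("pics/s4.png",cv2.resize(s["color"][150:300,280:420],None,fx=5,fy=4,interpolation=cv2.INTER_CUBIC))
P=cloud(s);hsv=cv2.cvtColor(s["color"],cv2.COLOR_BGR2HSV)
m=((hsv[...,0]<8)|(hsv[...,0]>172))&(hsv[...,1]>150);p=P[m];p=p[(np.hypot(p[:,0]-.506,p[:,1]-.124)<.03)];print(len(p),p.min(0).round(3),p.max(0).round(3))
E
```

```text
time_s: 14.62
ee_pos: [0.5065, 0.1241, 0.2332]
orientation: [[-0.988, 0.154, 0.0], [0.154, 0.988, 0.0], [-0.0, 0.0, -1.0]]
force: [1.2, 0.5, 0.2]
finger_gap: 0.0473
time_s: 15.25
ee_pos: [0.4376, 0.3287, 0.2515]
orientation: [[-0.989, 0.15, 0.0], [0.15, 0.989, 0.001], [-0.0, 0.001, -1.0]]
force: [-0.0, -0.9, -0.6]
finger_gap: 0.0469
211 [0.494 0.109 0.076] [0.516 0.132 0.123]
```

View pics/s4.png

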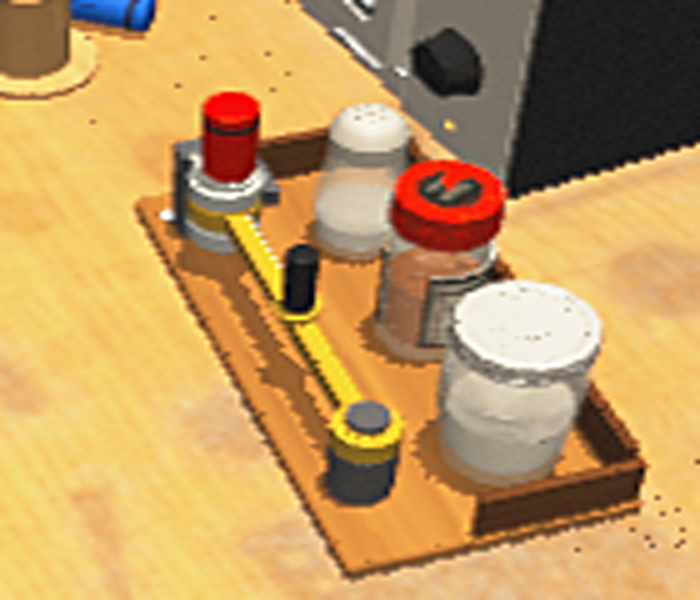

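The pin is upright in the fork at crop (231,140), with its collar on the upper knuckle and its top at z 0.123 (0.122 expected). The bar is shut and all three jars are standing.

```bash
python3 -c "
from cell import close_job; print(close_job())"
```

```text
the job is handed in; nothing more can be done
None
```

I shut the brass bar, threaded the small red-handled pin through both knuckles and the ring, let go, and handed the job in at about 15 s of the 48 s.

- **Bar:** I pushed it by its handle until it would go no further. The force rose to about 23 N in x and 17 N in z with no more movement. The wrist picture then showed the ring between the knuckles.
- **Pin:** It went down with almost no force until the collar landed on the upper knuckle, at the height I had worked out. I pressed to about 19 N, then released it and pulled clear.
- **Last picture:** The pin stands upright with its collar on the upper knuckle and its top at 0.123 m (0.122 expected). The bar is shut and all three jars are standing. The gripper is well away from everything.

Two things did not match:
- **Fork position:** The cameras disagreed on it by about 2 to 4 mm. I lined up the pin by comparing its tip with the hole within the same picture.
- **Look-alike pins:** The blue and the larger red one, standing in the first pictures, were already lying on the worktop by the first wrist view. That was before the arm had touched anything, and I left them there.

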